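# Point out the failed capacitor and record it

## Task

One of the three capacitor cans in the tray has failed: its top is bulged into a dome, while the sound ones have flat tops. Point it out to the overhead camera: bring the fingertips over the middle of the bulged can, two to three centimetres above its dome and without touching it, and hold still there for at least two seconds, then press the black button on the grey box all the way down to record it, and let it come up again. Do not touch or shift the cans, do not point closely at a sound one on the way, and leave the other things on the bench where they are.

Things in the scene. Friction and masses are not known exactly. Their poses are not given: they have to be found in the camera images.
- cap_bulged: the failed capacitor can: blue, 50 mm diameter; its bare metal top is swollen into a dome with three dark burst slits, the dome's top 102 mm above the foot (edge of the top at 90 mm). Loose, about 180 g, stands upright in the tray, in any of its three places. Origin: centre of its underside; z up.
- bulged_apex (a point): the highest point of the failed can's dome, on the can's axis, about 108 mm above the bench; z up.
- cap_flat_a: the first sound can: blue aluminium-topped capacitor can, 50 mm diameter, with a flat top, marked by one thin scored line, 90 mm above its foot. Loose, about 180 g, stands upright in the tray like the others. Origin: centre of its underside; z up.
- cap_flat_b: the second sound can: blue aluminium-topped capacitor can, 50 mm diameter, with a flat top, marked by one thin scored line, 90 mm above its foot. Loose, about 180 g, stands upright in the tray like the others. Origin: centre of its underside; z up.
- tray: fixed black tray, 90 mm (x) by 250 mm (y), rim 14 mm high; the three cans stand on its 6 mm thick floor in a row along its y axis, at the middle and about 75 mm to either side. Origin: centre of its underside; z up.
- record (a joint): travel of the black push button, in m: 0 = up, 0.006 = fully pressed. Spring-loaded, about 5 N when fully down, springs back by itself; counts as pressed beyond 0.0045.
- record_top (a point): centre of the button's top face (button 36 mm in diameter, pressed straight down), 62 mm above the bench when up; the button sits in the middle of a fixed grey box 80 mm by 80 mm and 40 mm high.
- toroid: bystander: copper ring-shaped coil lying flat, 60 mm outer diameter, 22 mm high, loose. Origin: centre of its underside.
- screwdriver: bystander: screwdriver, 170 mm long, yellow handle, lying loose on the bench roughly sideways to the robot. x along the tool towards its tip.
- transformer: bystander: dark steel transformer with copper windings, 105 by 80 mm, 70 mm high, loose, 1.8 kg. Origin: centre of its underside.
- heatsink: bystander: finned aluminium heatsink, 60 by 100 mm, 36 mm high, loose. Origin: centre of its underside.
Things that resemble listed ones, but are neither listed nor needed, are in the scene too. What is shaped like the part that bears record but yellow is not meant.

How it is judged:
By the outcome, as a careful person would: the job done as asked, in the order asked, and still so for the second after the job is handed in, with the robot touching nothing.
It also fails if it takes over 40 s, if anything falls off the work surface, if the arm or the gripper's body presses on something with over 40 N, if the wrist force passes 120 N, or if a joint passes its speed limit or range.

## Robot

A 6-joint arm with a two-finger parallel gripper is mounted at the origin on the work surface. World frame = base frame: x ahead of the robot, y to its left, z up, the work surface at z = 0. Lengths are in mm, angles in rad, forces in N, time in s.
With the tool pointing down it reaches from about 275 to 1000 mm from the base axis. Payload 8.4 kg.
Tool frame: the origin (TCP) lies at the very end of the fingers, on their centre line; the grasp point (between the pads) lies 19 mm behind it (r.tcp_to_grasp is the distance from the TCP to the grasp point, in mm); z points along the fingers, y is the line along which they close (so a half turn about z gives the same grasp; the last joint's range is limited). The gripper opens to 85 mm and grips with 20 to 120 N. Pads are 22 mm wide; open, the fingers measure 114 mm over their backs; the gripper's body (76 mm by 85 mm) begins 54 mm behind the grasp point. The pads swing forward as they close: fully open they stand 13 mm farther back than shut.
Start: joints at [1.211, 0.353, 1.633, -0, 1.155, -0.002], TCP at [218.883, 585.421, 231.281] pointing down, gripper open.
Joint ranges: [-2.63, 2.63], [-0.92, 2.1], [0.06, 2.66], [-1.3, 4.44], [0, 2.69], [-3.02, 3.02]. Speed limits (rad/s): [2.22, 2.22, 2.79, 3.14, 3.14, 3.14].

## Interface

Orientations are given as [roll, pitch, yaw] about the fixed x, y, z axes, in that order (R = Rz(yaw) Ry(pitch) Rx(roll)).
In Python, from rig import r gives the robot as it stands. The module is installed in compiled form; this text tells all that it offers.
- The arm moves only by the tool play_rows, never from a script. Its argument "rows" is a list of rows, each an object with "dp": the shift along the tool's x, y, z in units of 40 mm (1.0 is 40 mm), a list of three; "turn": the turn, a rotation vector about the tool's x, y, z in units of 6 degrees (1.0 is 6 degrees), a list of three; "fingers": the closure, from 0 (fully open) to 1 (shut). In form: [{"dp": [tx, ty, tz], "turn": [wx, wy, wz], "fingers": fingers}, ...]. A call has 1 to 5 rows; each row shifts and turns the commanded pose from where the row before left it, along the tool's axes as they then stand; what a row does not reach is not made up. A row lasts 1/12 s, in which the tool goes at most 41.7 mm and 7.16 degrees, less where a joint would pass 70% of its speed; a pose out of reach is approached as far as the arm can. A call is refused whole if a number of a shift passes 1 or a number of a turn 1, either way. A call with a gripper value outside its range is refused whole. The fingers move at their own pace and stop on an object; "force" is the grip in N (left out, the last holds). Time passes only in rows, so rows that do not move let the fingers close. It gives the time, the measured TCP pose, the force, the opening and the grip force at its end, in the units of the state.
- r.sense(): the state, without advancing time (a new reading comes with each control period).
- r.grab_frame(name): name is "scene" or "side" or "wrist"; returns a dict with "pixels" (420x560x3 uint8, red, green, blue), "fx", "fy", "cx", "cy" (pixels), "dist" ([k1, k2, p1, p2, k3] as OpenCV has them; the pictures are not rectified), "pose" (4x4, takes a point from camera to world coordinates). Camera axes: x right, y down, z forward; pixel columns grow to the right and rows downward; lengths in mm; the calibration is good to about 2 mm. A picture is of the moment at which its call begins. There is no depth.
- r.sign_off(): hands the job in; it is judged then, once.
The state is a dict: "clock": time; "qpos": joint angles; "qvel": joint speeds; "joint_efforts": joint torques, N m; "eef_pos": TCP position; "tcp_rot": TCP orientation; "contact_force": force on the tool from outside, world axes, zero at the start; "wrist_torque": the same for the moment, N m; "opening": opening from 0.0 (shut) to 1.0 (fully open); "grasp_force": force on a finger pad.
Only numpy, scipy, OpenCV 4.12 (cv2) and the standard library are available. Lean on these libraries where they do the work, as an engineer would, in place of code of your own. Each camera call takes 0.05 s, during which the arm holds its last target. There are 200 camera calls.

## Working session

There is one attempt and no reset: what is moved stays moved. The work goes in short steps, Python scripts to look and compute and a tool call to move; the robot and the scene stay as the last step left them, time stands still between calls to the robot, and variables do not carry over. Pictures are saved under pics/ and viewed, at most 10 in all, crops included, and the job is handed in when it is done.

Besides the shell and the picture viewer there is one more tool, called after "Emit:" by a JSON object that holds its "name" and its "arguments", one argument or row to a line. play_rows: Moves the arm, as the interface text tells. Its arguments: {"type":"object","properties":{"rows":{"type":"array"},"force":{"type":"number"}},"required":["rows"]}

```bash
mkdir -p pics
cat > h.py <<'E'
import numpy as np, cv2, pickle
def cam(d):
    K=np.array([[d['fx'],0,d['cx']],[0,d['fy'],d['cy']],[0,0,1.]]);return K,np.array(d['dist'],float),np.array(d['pose'])
def ray(d,uv):
    K,D,T=cam(d);p=cv2.undistortPoints(np.array([[uv]],float),K,D)[0,0]
    v=T[:3,:3]@[p[0],p[1],1];return T[:3,3],v/np.linalg.norm(v)
def atz(d,uv,z):
    o,v=ray(d,uv);return o+v*(z-o[2])/v[2]
def tri(l):
    A=np.zeros((3,3));b=np.zeros(3)
    for d,uv in l:
        o,v=ray(d,uv);P=np.eye(3)-np.outer(v,v);A+=P;b+=P@o
    return np.linalg.solve(A,b)
E
python3 - <<'E'
from rig import r
import cv2,pickle
for n in("scene","side"):
    d=r.grab_frame(n);pickle.dump(d,open(n+'.pkl','wb'));cv2.imwrite(f'pics/{n}.png',cv2.resize(d['pixels'][:,:,::-1],(800,600),interpolation=cv2.INTER_CUBIC));print(n,d['pose'].round(2).tolist())
s=r.sense();print(s['clock'],s['tcp_rot'],s['opening'])
E
```

```text
scene [[-0.88, 0.33, -0.35, 905.01], [0.48, 0.58, -0.66, 673.34], [-0.01, -0.75, -0.67, 739.6], [0.0, 0.0, 0.0, 1.0]]
side [[0.74, -0.4, 0.54, 151.13], [-0.68, -0.42, 0.61, -448.1], [-0.02, -0.81, -0.58, 512.99], [0.0, 0.0, 0.0, 1.0]]
0.1 [-3.14039775e+00 -7.55451373e-06  2.78381203e+00] 1.0027304141921007
```

View pics/scene.png

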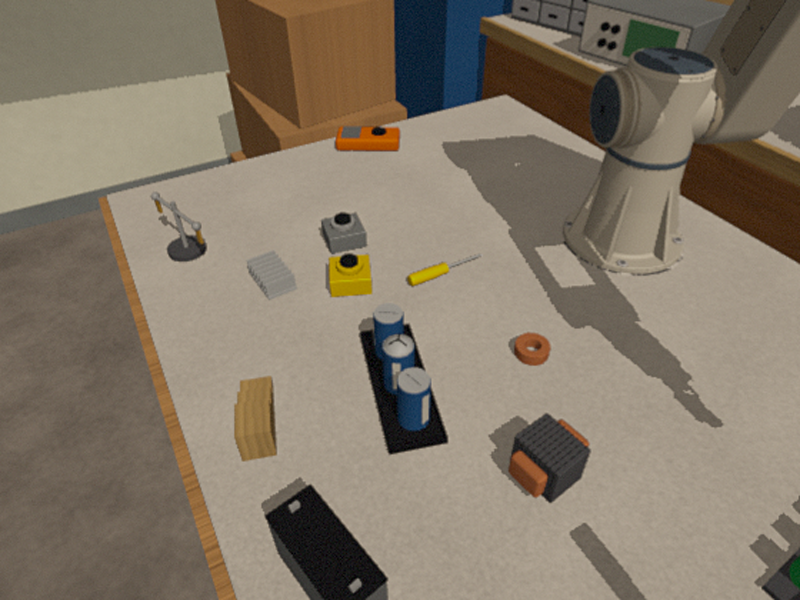

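View pics/side.png

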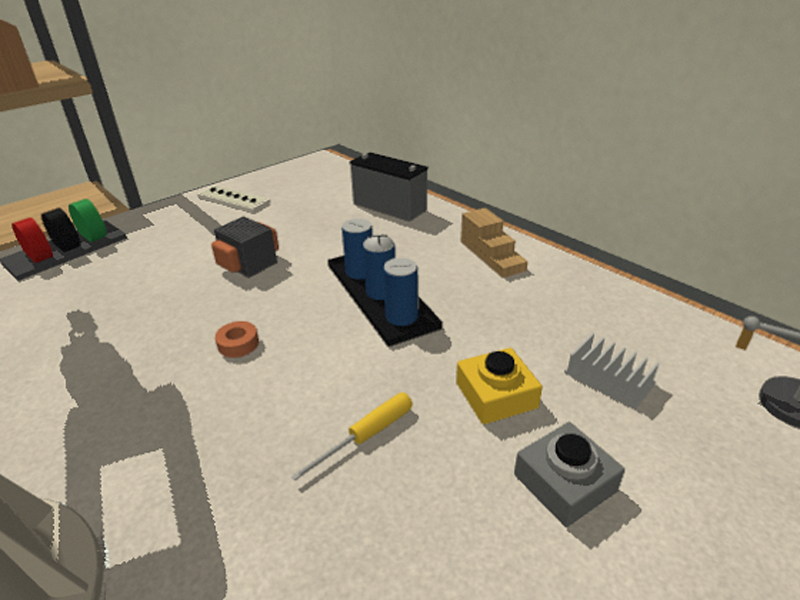

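The three cans stand in a row, with tops in scene at (388,312), (398,344) and (414,380), and in side at (400,267), (378,241) and (357,227). The middle one looks domed. The grey box's button is at scene (343,219) and side (573,449); the yellow one at scene (348,262) is the decoy. I'll check both choices in one crop.

Run:
```python
import cv2,pickle,numpy as np
def c(n,u,v,w,h,s):
    d=pickle.load(open(n+'.pkl','rb'));return cv2.resize(d['pixels'][v:v+h,u:u+w,::-1],(w*s,h*s),interpolation=cv2.INTER_CUBIC)
a=c('scene',240,200,80,60,5);b=c('side',230,145,80,60,5);e=c('scene',210,135,80,60,5);f=c('side',360,285,80,60,5)
cv2.imwrite('pics/crop.png',np.vstack([np.hstack([a,b]),np.hstack([e,f])]))
```

```text
(no output)
```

View pics/crop.png

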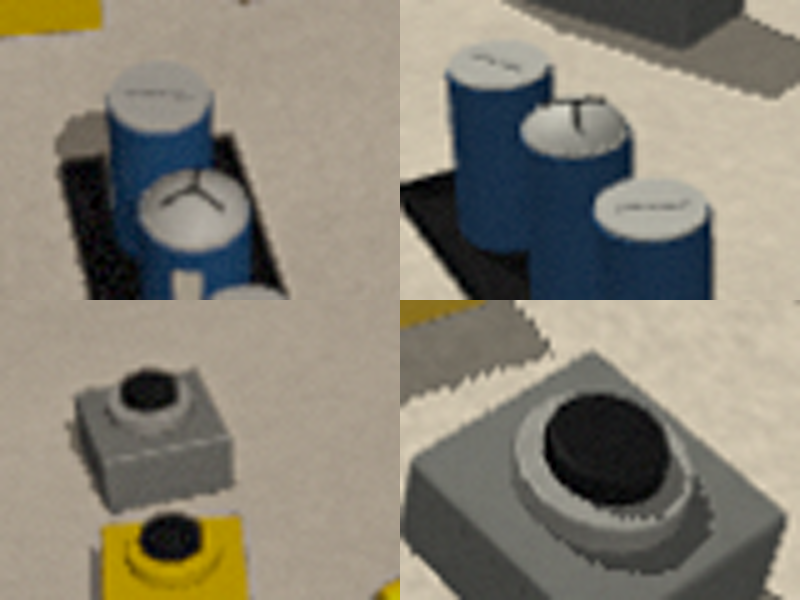

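The crop confirms it: the middle can is domed with a three-slit star (slits meet at scene (279.2,237.4), side (265,165.2) in native pixels) and its neighbours have flat scored tops. The grey box's button is at scene (239.8,152.2), side (402.3,312.4).

Run:
```python
import pickle
from h import *
s=pickle.load(open('scene.pkl','rb'));d=pickle.load(open('side.pkl','rb'))
print('apex',tri([(s,(279.2,237.4)),(d,(265,165.2))]),atz(s,(279.2,237.4),108),atz(d,(265,165.2),108))
print('btn',tri([(s,(239.8,152.2)),(d,(402.3,312.4))]),atz(s,(239.8,152.2),62),atz(d,(402.3,312.4),62))
for n,u,v in(('near-s',388,312),('far-s',414,380)):print(n,atz(s,(u*.7,v*.7),96))
for n,u,v in(('n',400,267),('f',357,227)):print(n,atz(d,(u*.7,v*.7),96))
```

```text
apex [615.54229616 126.07178876 107.98263518] [614.00301257 127.478548   108.        ] [617.47273483 125.22555479 108.        ]
btn [ 524.4695467  -287.17526529   59.72696256] [ 524.52150812 -281.19771256   62.        ] [ 525.16702689 -289.0324235    62.        ]
near-s [594.20788362  54.3740024   96.        ]
far-s [629.00329702 199.90388204  96.        ]
n [593.7094162   51.06901236  96.        ]
f [625.91031798 189.56054456  96.        ]
```

Emit:
{"name": "play_rows", "arguments": {
  "rows": [
    {"dp":[-0.665,-0.365,0],"turn":[0,0,0],"fingers":1},
    {"dp":[-0.665,-0.365,0],"turn":[0,0,0],"fingers":1},
    {"dp":[-0.665,-0.365,0],"turn":[0,0,0],"fingers":1},
    {"dp":[-0.665,-0.365,0],"turn":[0,0,0],"fingers":1},
    {"dp":[-0.665,-0.365,0],"turn":[0,0,0],"fingers":1}
  ]
}}

```text
clock: 0.52
eef_pos: [318.4, 469.1, 230.9]
tcp_rot: [-3.141, -0.0, 2.784]
contact_force: [0.4, 0.7, -0.2]
opening: 0.3
grasp_force: 0.0
```

Emit:
{"name": "play_rows", "arguments": {
  "rows": [
    {"dp":[-0.665,-0.365,0],"turn":[0,0,0],"fingers":1},
    {"dp":[-0.665,-0.365,0],"turn":[0,0,0],"fingers":1},
    {"dp":[-0.665,-0.365,0],"turn":[0,0,0],"fingers":1},
    {"dp":[-0.665,-0.365,0],"turn":[0,0,0],"fingers":1},
    {"dp":[-0.665,-0.365,0],"turn":[0,0,0],"fingers":1}
  ]
}}

```text
clock: 0.93
eef_pos: [417.5, 354.1, 231.1]
tcp_rot: [-3.141, -0.0, 2.784]
contact_force: [0.3, -1.0, 0.1]
opening: -0.002
grasp_force: 0.0
```

Emit:
{"name": "play_rows", "arguments": {
  "rows": [
    {"dp":[-0.665,-0.365,0],"turn":[0,0,0],"fingers":1},
    {"dp":[-0.665,-0.365,0],"turn":[0,0,0],"fingers":1},
    {"dp":[-0.665,-0.365,0],"turn":[0,0,0],"fingers":1},
    {"dp":[-0.665,-0.365,0],"turn":[0,0,0],"fingers":1},
    {"dp":[-0.665,-0.365,0],"turn":[0,0,0],"fingers":1}
  ]
}}

```text
clock: 1.35
eef_pos: [516.5, 239.2, 231.0]
tcp_rot: [-3.141, -0.0, 2.784]
contact_force: [0.8, 0.4, 0.2]
opening: -0.003
grasp_force: 0.0
```

Run:
```python
from rig import r
from h import *
d=r.grab_frame("wrist");pickle.dump(d,open('w1.pkl','wb'));cv2.imwrite('pics/w1.png',cv2.resize(d['pixels'][:,:,::-1],(800,600),interpolation=cv2.INTER_CUBIC))
s=r.sense();print(s['clock'],s['eef_pos'],s['tcp_rot'],s['opening'])
```

```text
1.4 [519.66282    235.84395993 231.11011723] [-3.14019591e+00  2.46680167e-03  2.78291497e+00] 0.0007260357697123305
```

View pics/w1.png

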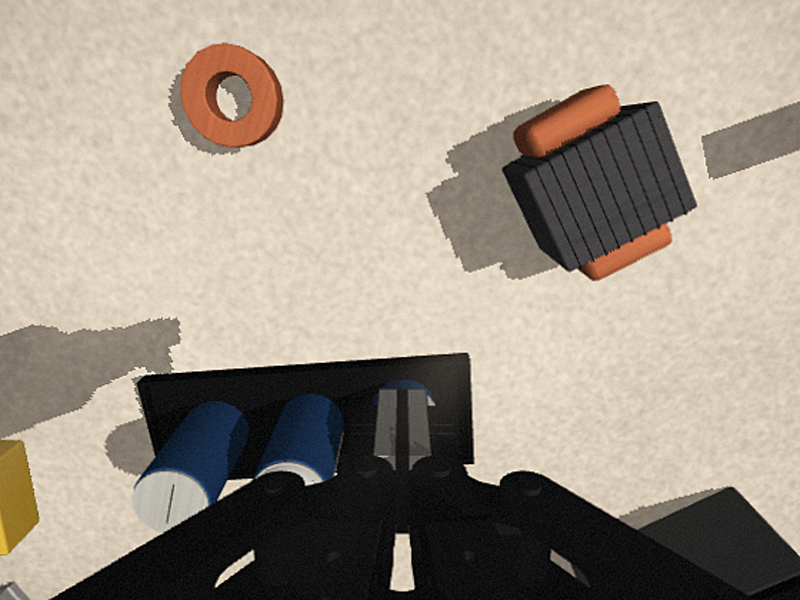

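Emit:
{"name": "play_rows", "arguments": {
  "rows": [
    {"dp":[-0.64,-0.345,0],"turn":[0,0,0],"fingers":1},
    {"dp":[-0.64,-0.345,0],"turn":[0,0,0],"fingers":1},
    {"dp":[-0.64,-0.345,0],"turn":[0,0,0],"fingers":1},
    {"dp":[-0.64,-0.345,0],"turn":[0,0,0],"fingers":1},
    {"dp":[-0.64,-0.345,0],"turn":[0,0,0],"fingers":1}
  ]
}}

```text
clock: 1.82
eef_pos: [612.1, 130.0, 230.9]
tcp_rot: [-3.141, -0.001, 2.784]
contact_force: [-0.0, 0.1, 0.4]
opening: -0.0
grasp_force: 0.0
```

Emit:
{"name": "play_rows", "arguments": {
  "rows": [
    {"dp":[0,0,0],"turn":[0,0,0],"fingers":1},
    {"dp":[0,0,0.5],"turn":[0,0,0],"fingers":1},
    {"dp":[0,0,0.5],"turn":[0,0,0],"fingers":1},
    {"dp":[0,0,0.5],"turn":[0,0,0],"fingers":1},
    {"dp":[0,0,0],"turn":[0,0,0],"fingers":1}
  ]
}}

```text
clock: 2.23
eef_pos: [608.7, 130.9, 167.2]
tcp_rot: [-3.138, -0.006, 2.784]
contact_force: [-1.0, -0.1, -0.6]
opening: -0.001
grasp_force: 0.0
```

Run:
```python
from rig import r
from h import *
a=[]
for n,u,v in(("scene",220,160),("side",200,90)):
    d=r.grab_frame(n);pickle.dump(d,open(n+'2.pkl','wb'));a.append(cv2.resize(d['pixels'][v:v+120,u:u+100,::-1],(400,480),interpolation=cv2.INTER_CUBIC))
    K,D,T=cam(d);Ti=np.linalg.inv(T)
    s=r.sense();p=np.array([s['eef_pos']])
    print(n,cv2.projectPoints(p,cv2.Rodrigues(Ti[:3,:3])[0],Ti[:3,3],K,D)[0].ravel())
cv2.imwrite('pics/hov.png',np.hstack(a));print(s['clock'],s['eef_pos'],s['tcp_rot'])
```

```text
scene [281.53945389 217.01024527]
side [259.34487696 138.63594039]
2.3333 [610.89386947 131.38040208 170.86584013] [-3.14058449e+00 -1.72181927e-03  2.78395418e+00]
```

View pics/hov.png

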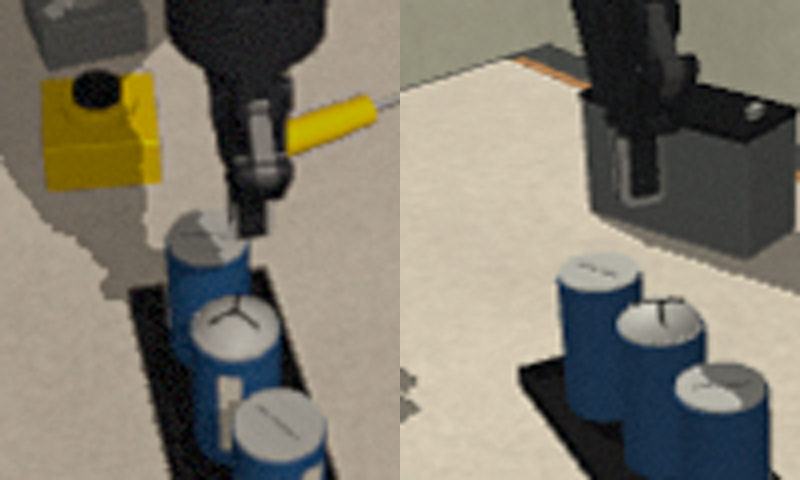

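The fingertip is at scene (282,219) and side (260,140), as predicted; the cans are unmoved. I'm correcting about 7 mm in plan and descending to 25 mm above the dome.

Emit:
{"name": "play_rows", "arguments": {
  "rows": [
    {"dp":[-0.15,-0.085,0],"turn":[0,0,0],"fingers":1},
    {"dp":[0,0,0.3],"turn":[0,0,0],"fingers":1},
    {"dp":[0,0,0.3],"turn":[0,0,0],"fingers":1},
    {"dp":[0,0,0.3],"turn":[0,0,0],"fingers":1},
    {"dp":[0,0,0],"turn":[0,0,0],"fingers":1}
  ]
}}

```text
clock: 2.75
eef_pos: [614.2, 125.4, 132.2]
tcp_rot: [-3.139, -0.004, 2.784]
contact_force: [-0.2, -0.6, 0.2]
opening: -0.001
grasp_force: 0.0
```

Emit:
{"name": "play_rows", "arguments": {
  "rows": [
    {"dp":[0,0,0],"turn":[0,0,0],"fingers":1},
    {"dp":[0,0,0],"turn":[0,0,0],"fingers":1},
    {"dp":[0,0,0],"turn":[0,0,0],"fingers":1},
    {"dp":[0,0,0],"turn":[0,0,0],"fingers":1}
  ]
}}

```text
clock: 3.08
eef_pos: [616.4, 125.9, 135.8]
tcp_rot: [3.141, 0.001, 2.784]
contact_force: [-0.4, 0.6, -0.1]
opening: -0.004
grasp_force: 0.0
```

Emit:
{"name": "play_rows", "arguments": {
  "rows": [
    {"dp":[0,0,0.06],"turn":[0,0,0],"fingers":1},
    {"dp":[0,0,0],"turn":[0,0,0],"fingers":1},
    {"dp":[0,0,0],"turn":[0,0,0],"fingers":1},
    {"dp":[0,0,0],"turn":[0,0,0],"fingers":1},
    {"dp":[0,0,0],"turn":[0,0,0],"fingers":1}
  ]
}}

```text
clock: 3.5
eef_pos: [616.1, 125.8, 133.0]
tcp_rot: [3.142, 0.0, 2.784]
contact_force: [0.0, 0.4, -1.2]
opening: -0.003
grasp_force: 0.0
```

Emit:
{"name": "play_rows", "arguments": {
  "rows": [
    {"dp":[0,0,0],"turn":[0,0,0],"fingers":1},
    {"dp":[0,0,0],"turn":[0,0,0],"fingers":1},
    {"dp":[0,0,0],"turn":[0,0,0],"fingers":1},
    {"dp":[0,0,0],"turn":[0,0,0],"fingers":1},
    {"dp":[0,0,0],"turn":[0,0,0],"fingers":1}
  ]
}}

```text
clock: 3.92
eef_pos: [616.1, 125.8, 132.9]
tcp_rot: [-3.142, -0.0, 2.784]
contact_force: [-0.1, -0.1, -0.1]
opening: 0.001
grasp_force: 0.0
```

Emit:
{"name": "play_rows", "arguments": {
  "rows": [
    {"dp":[0,0,0],"turn":[0,0,0],"fingers":1},
    {"dp":[0,0,0],"turn":[0,0,0],"fingers":1},
    {"dp":[0,0,0],"turn":[0,0,0],"fingers":1},
    {"dp":[0,0,0],"turn":[0,0,0],"fingers":1},
    {"dp":[0,0,0],"turn":[0,0,0],"fingers":1}
  ]
}}

```text
clock: 4.33
eef_pos: [616.1, 125.8, 132.9]
tcp_rot: [-3.142, -0.0, 2.784]
contact_force: [0.4, -0.0, 0.8]
opening: 0.001
grasp_force: 0.0
```

Emit:
{"name": "play_rows", "arguments": {
  "rows": [
    {"dp":[0,0,0],"turn":[0,0,0],"fingers":1},
    {"dp":[0,0,0],"turn":[0,0,0],"fingers":1},
    {"dp":[0,0,0],"turn":[0,0,0],"fingers":1},
    {"dp":[0,0,0],"turn":[0,0,0],"fingers":1},
    {"dp":[0,0,0],"turn":[0,0,0],"fingers":1}
  ]
}}

```text
clock: 4.75
eef_pos: [616.1, 125.8, 132.9]
tcp_rot: [3.142, -0.0, 2.784]
contact_force: [-0.8, -0.3, -0.6]
opening: -0.002
grasp_force: 0.0
```

Emit:
{"name": "play_rows", "arguments": {
  "rows": [
    {"dp":[0,0,0],"turn":[0,0,0],"fingers":1},
    {"dp":[0,0,0],"turn":[0,0,0],"fingers":1},
    {"dp":[0,0,0],"turn":[0,0,0],"fingers":1},
    {"dp":[0,0,0],"turn":[0,0,0],"fingers":1},
    {"dp":[0,0,0],"turn":[0,0,0],"fingers":1}
  ]
}}

```text
clock: 5.17
eef_pos: [616.1, 125.8, 132.9]
tcp_rot: [3.142, -0.0, 2.784]
contact_force: [0.3, 0.3, 0.1]
opening: 0.008
grasp_force: 0.0
```

Emit:
{"name": "play_rows", "arguments": {
  "rows": [
    {"dp":[0,0,0],"turn":[0,0,0],"fingers":1},
    {"dp":[0,0,0],"turn":[0,0,0],"fingers":1},
    {"dp":[0,0,0],"turn":[0,0,0],"fingers":1},
    {"dp":[0,0,0],"turn":[0,0,0],"fingers":1},
    {"dp":[0,0,0],"turn":[0,0,0],"fingers":1}
  ]
}}

```text
clock: 5.58
eef_pos: [616.1, 125.8, 132.9]
tcp_rot: [-3.142, -0.0, 2.784]
contact_force: [0.3, -0.4, 0.3]
opening: 0.006
grasp_force: 0.0
```

Emit:
{"name": "play_rows", "arguments": {
  "rows": [
    {"dp":[0,0,0],"turn":[0,0,0],"fingers":1},
    {"dp":[0,0,0],"turn":[0,0,0],"fingers":1},
    {"dp":[0,0,0],"turn":[0,0,0],"fingers":1},
    {"dp":[0,0,0],"turn":[0,0,0],"fingers":1},
    {"dp":[0,0,0],"turn":[0,0,0],"fingers":1}
  ]
}}

```text
clock: 6.0
eef_pos: [616.1, 125.8, 132.9]
tcp_rot: [3.142, 0.0, 2.784]
contact_force: [0.7, 0.4, -0.5]
opening: 0.0
grasp_force: 0.0
```

Emit:
{"name": "play_rows", "arguments": {
  "rows": [
    {"dp":[0,0,0],"turn":[0,0,0],"fingers":1},
    {"dp":[0,0,0],"turn":[0,0,0],"fingers":1},
    {"dp":[0,0,0],"turn":[0,0,0],"fingers":1},
    {"dp":[0,0,0],"turn":[0,0,0],"fingers":1},
    {"dp":[0,0,0],"turn":[0,0,0],"fingers":1}
  ]
}}

```text
clock: 6.42
eef_pos: [616.1, 125.8, 132.9]
tcp_rot: [-3.142, 0.0, 2.784]
contact_force: [-0.3, -0.6, 0.2]
opening: -0.003
grasp_force: 0.0
```

Emit:
{"name": "play_rows", "arguments": {
  "rows": [
    {"dp":[0,0,-0.6],"turn":[0,0,0],"fingers":1},
    {"dp":[0,0,-0.6],"turn":[0,0,0],"fingers":1},
    {"dp":[0,0,-0.6],"turn":[0,0,0],"fingers":1},
    {"dp":[0,0,-0.6],"turn":[0,0,0],"fingers":1},
    {"dp":[0,0,0],"turn":[0,0,0],"fingers":1}
  ]
}}

```text
clock: 6.83
eef_pos: [618.6, 126.3, 234.1]
tcp_rot: [3.138, 0.006, 2.784]
contact_force: [-0.1, -0.2, 0.6]
opening: -0.004
grasp_force: 0.0
```

Emit:
{"name": "play_rows", "arguments": {
  "rows": [
    {"dp":[0.37,-0.8,0],"turn":[0,0,0],"fingers":1},
    {"dp":[0.37,-0.8,0],"turn":[0,0,0],"fingers":1},
    {"dp":[0.37,-0.8,0],"turn":[0,0,0],"fingers":1},
    {"dp":[0.37,-0.8,0],"turn":[0,0,0],"fingers":1},
    {"dp":[-0.2,-0.7,0],"turn":[0,0,0],"fingers":1}
  ]
}}

```text
clock: 7.25
eef_pos: [509.0, -2.7, 228.1]
tcp_rot: [-3.141, -0.003, 2.785]
contact_force: [1.8, -0.5, -0.3]
opening: 0.003
grasp_force: 0.0
```

Emit:
{"name": "play_rows", "arguments": {
  "rows": [
    {"dp":[-0.54,-0.7,0],"turn":[0,0,0],"fingers":1},
    {"dp":[-0.54,-0.7,0],"turn":[0,0,0],"fingers":1},
    {"dp":[-0.54,-0.7,0],"turn":[0,0,0],"fingers":1},
    {"dp":[-0.54,-0.7,0],"turn":[0,0,0],"fingers":1},
    {"dp":[-0.54,-0.7,0],"turn":[0,0,0],"fingers":1}
  ]
}}

```text
clock: 7.67
eef_pos: [565.7, -173.1, 228.6]
tcp_rot: [3.142, -0.0, 2.784]
contact_force: [0.1, 1.2, 0.2]
opening: 0.005
grasp_force: 0.0
```

Emit:
{"name": "play_rows", "arguments": {
  "rows": [
    {"dp":[-0.54,-0.7,0],"turn":[0,0,0],"fingers":1},
    {"dp":[-0.54,-0.7,0],"turn":[0,0,0],"fingers":1},
    {"dp":[-0.54,-0.7,0],"turn":[0,0,0],"fingers":1},
    {"dp":[-0.54,-0.7,0],"turn":[0,0,0],"fingers":1},
    {"dp":[0,0,0],"turn":[0,0,0],"fingers":1}
  ]
}}

```text
clock: 8.08
eef_pos: [608.3, -312.2, 228.1]
tcp_rot: [-3.14, 0.002, 2.781]
contact_force: [-1.1, -0.0, -0.1]
opening: -0.0
grasp_force: 0.0
```

Run:
```python
from rig import r
from h import *
r.grab_frame("wrist");r.grab_frame("wrist")
d=r.grab_frame("wrist");pickle.dump(d,open('w2.pkl','wb'));cv2.imwrite('pics/w2.png',cv2.resize(d['pixels'][:,:,::-1],(800,600),interpolation=cv2.INTER_CUBIC))
s=r.sense();print(s['clock'],s['eef_pos'],s['tcp_rot'],s['opening'])
```

```text
8.2333 [ 606.76925071 -306.24972863  227.98898339] [ 3.14106176e+00 -1.51822719e-03  2.78292111e+00] -0.0030581275192030537
```

View pics/w2.png

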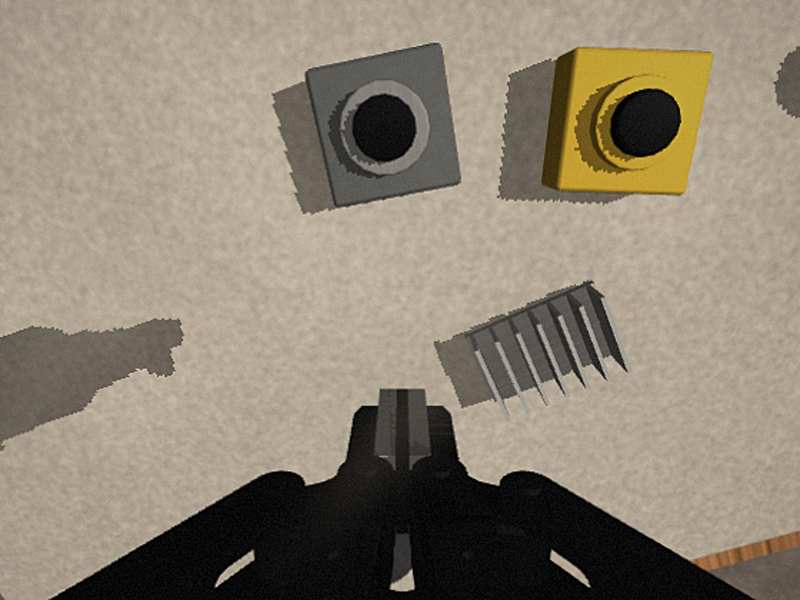

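The wrist picture shows the grey box's button at (385,127) of 800x600, with the yellow decoy at (645,122).

Run:
```python
from h import *
w,s,d=[pickle.load(open(n+'.pkl','rb')) for n in('w2','scene','side')]
p=(269.2,88.9);b=atz(w,p,62);print(b,tri([(w,p),(s,(239.8,152.2)),(d,(402.3,312.4))]))
from rig import r
from scipy.spatial.transform import Rotation as R
e=r.sense();print(R.from_euler('xyz',e['tcp_rot']).as_matrix().T@(b-e['eef_pos']))
```

```text
[ 524.56784985 -286.3987147    62.        ] [ 524.53378625 -286.84811239   59.76985311]
[ 83.68663899 -10.35562346 166.11075577]
```

Emit:
{"name": "play_rows", "arguments": {
  "rows": [
    {"dp":[0.7,-0.085,0],"turn":[0,0,0],"fingers":1},
    {"dp":[0.7,-0.085,0],"turn":[0,0,0],"fingers":1},
    {"dp":[0.7,-0.085,0],"turn":[0,0,0],"fingers":1},
    {"dp":[0,0,0],"turn":[0,0,0],"fingers":1},
    {"dp":[0,0,0.5],"turn":[0,0,0],"fingers":1}
  ]
}}

```text
clock: 8.65
eef_pos: [525.7, -286.0, 212.5]
tcp_rot: [-3.141, 0.006, 2.785]
contact_force: [1.6, -1.0, -0.2]
opening: -0.001
grasp_force: 0.0
```

Emit:
{"name": "play_rows", "arguments": {
  "rows": [
    {"dp":[0,0,0.8],"turn":[0,0,0],"fingers":1},
    {"dp":[0,0,0.8],"turn":[0,0,0],"fingers":1},
    {"dp":[0,0,0.8],"turn":[0,0,0],"fingers":1},
    {"dp":[0,0,0.5],"turn":[0,0,0],"fingers":1},
    {"dp":[0,0,0],"turn":[0,0,0],"fingers":1}
  ]
}}

```text
clock: 9.07
eef_pos: [522.5, -283.9, 88.8]
tcp_rot: [3.14, -0.007, 2.785]
contact_force: [-1.1, 0.9, -0.4]
opening: 0.001
grasp_force: 0.0
```

Emit:
{"name": "play_rows", "arguments": {
  "rows": [
    {"dp":[0,0,0],"turn":[0,0,0],"fingers":1},
    {"dp":[0,0,0],"turn":[0,0,0],"fingers":1},
    {"dp":[0,0,0],"turn":[0,0,0],"fingers":1}
  ]
}}

```text
clock: 9.32
eef_pos: [526.4, -286.9, 94.9]
tcp_rot: [-3.141, 0.003, 2.784]
contact_force: [-0.2, 0.0, 0.2]
opening: 0.001
grasp_force: 0.0
```

Emit:
{"name": "play_rows", "arguments": {
  "rows": [
    {"dp":[0,0,0.25],"turn":[0,0,0],"fingers":1},
    {"dp":[0,0,0.25],"turn":[0,0,0],"fingers":1},
    {"dp":[0,0,0.2],"turn":[0,0,0],"fingers":1},
    {"dp":[0,0,0],"turn":[0,0,0],"fingers":1},
    {"dp":[0,0,0],"turn":[0,0,0],"fingers":1}
  ]
}}

```text
clock: 9.73
eef_pos: [524.5, -286.4, 64.0]
tcp_rot: [3.141, -0.002, 2.784]
contact_force: [-0.6, -0.8, 0.2]
opening: -0.001
grasp_force: 0.0
```

Emit:
{"name": "play_rows", "arguments": {
  "rows": [
    {"dp":[0,0,0.05],"turn":[0,0,0],"fingers":1},
    {"dp":[0,0,0.05],"turn":[0,0,0],"fingers":1},
    {"dp":[0,0,0],"turn":[0,0,0],"fingers":1},
    {"dp":[0,0,0],"turn":[0,0,0],"fingers":1},
    {"dp":[0,0,0],"turn":[0,0,0],"fingers":1}
  ]
}}

```text
clock: 10.15
eef_pos: [525.3, -286.8, 61.2]
tcp_rot: [-3.141, 0.001, 2.784]
contact_force: [0.3, -0.6, 1.7]
opening: 0.003
grasp_force: 0.9
```

Emit:
{"name": "play_rows", "arguments": {
  "rows": [
    {"dp":[0,0,0.05],"turn":[0,0,0],"fingers":1},
    {"dp":[0,0,0.05],"turn":[0,0,0],"fingers":1},
    {"dp":[0,0,0.04],"turn":[0,0,0],"fingers":1},
    {"dp":[0,0,0],"turn":[0,0,0],"fingers":1},
    {"dp":[0,0,0],"turn":[0,0,0],"fingers":1}
  ]
}}

```text
clock: 10.57
eef_pos: [525.4, -286.9, 56.0]
tcp_rot: [-3.141, 0.001, 2.784]
contact_force: [-2.8, 1.4, 9.9]
opening: 0.003
grasp_force: 5.3
```

Emit:
{"name": "play_rows", "arguments": {
  "rows": [
    {"dp":[0,0,0.02],"turn":[0,0,0],"fingers":1},
    {"dp":[0,0,0],"turn":[0,0,0],"fingers":1},
    {"dp":[0,0,0],"turn":[0,0,0],"fingers":1}
  ]
}}

```text
clock: 10.82
eef_pos: [525.4, -286.9, 55.8]
tcp_rot: [-3.141, 0.001, 2.784]
contact_force: [-3.8, 1.7, 17.4]
opening: 0.001
grasp_force: 8.9
```

The force jumped well past 5 N at z = 56 mm, so the button is at its stop. Retracting.

Emit:
{"name": "play_rows", "arguments": {
  "rows": [
    {"dp":[0,0,-0.3],"turn":[0,0,0],"fingers":1},
    {"dp":[0,0,-0.6],"turn":[0,0,0],"fingers":1},
    {"dp":[0,0,-0.7],"turn":[0,0,0],"fingers":1},
    {"dp":[0,0,-0.6],"turn":[0,0,0],"fingers":1},
    {"dp":[0,0,0],"turn":[0,0,0],"fingers":1}
  ]
}}

```text
clock: 11.23
eef_pos: [527.4, -287.9, 147.2]
tcp_rot: [-3.141, 0.007, 2.784]
contact_force: [0.9, -1.4, 0.5]
opening: 0.0
grasp_force: 0.0
```

Emit:
{"name": "play_rows", "arguments": {
  "rows": [
    {"dp":[0,0,0],"turn":[0,0,0],"fingers":1},
    {"dp":[0,0,0],"turn":[0,0,0],"fingers":1},
    {"dp":[0,0,0],"turn":[0,0,0],"fingers":1},
    {"dp":[0,0,0],"turn":[0,0,0],"fingers":1},
    {"dp":[0,0,0],"turn":[0,0,0],"fingers":1}
  ]
}}

```text
clock: 11.65
eef_pos: [524.5, -286.3, 141.4]
tcp_rot: [3.141, -0.002, 2.784]
contact_force: [-0.4, -0.1, -0.3]
opening: 0.001
grasp_force: 0.0
```

Run:
```python
from rig import r
import cv2
d=r.grab_frame('side');cv2.imwrite('pics/end.png',cv2.resize(d['pixels'][:,:,::-1],(800,600)))
```

```text
(no output)
```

View pics/end.png

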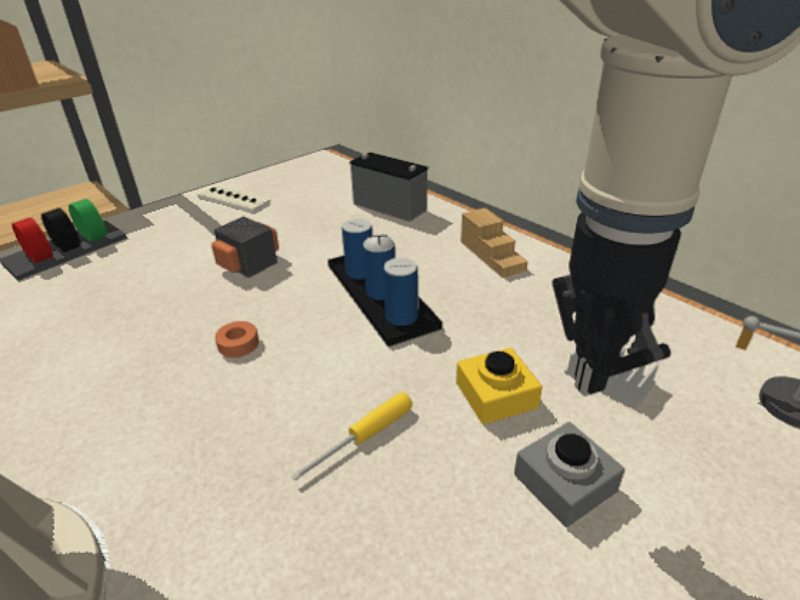

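The button is up again at (573,449), the cans are unmoved (middle dome at (378,241)), the other things are in place, and the gripper is clear above the box.

```bash
python3 -c "
from rig import r
print(r.sign_off())"
```

```text
the job is handed in; nothing more can be done
None
```

I held the fingertips still about 25 mm above the middle can's dome for nearly 3 s, pressed the grey box's button to its stop and released it, and handed the job in at about 12 s with the cans and other things unmoved in the last picture.

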